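# Sweep the turned cores into the catch pan

## Robot

A 6-joint arm with a two-finger parallel gripper is mounted at the origin on a cart in front of the work surface, level with it; the furniture and walls round the work are solid. World frame = base frame: x ahead of the robot, y to its left, z up, the work surface at z = 0. Lengths are in m, angles in rad, forces in N, time in s.
With the tool pointing down it reaches from about 0.275 to 0.75 m from the base axis. Payload 10.2 kg.
Tool frame: the origin (TCP) lies on the centre line of the jaws, within the pads' length; the fingertips stand 22 mm ahead of it and the grasp point (between the pads) lies 3 mm ahead of it; z points along the fingers, x is the direction in which the jaws open and shut, and the axes are right-handed (so a half turn about z gives the same grasp; the last joint's range is limited). The gripper opens to 85 mm and grips with 20 to 120 N. Pads are 22 mm wide; open, the fingers measure 114 mm over their backs; the gripper's body (76 mm by 85 mm) begins 54 mm behind the grasp point. The pads swing forward as they close: fully open they stand 13 mm farther back than shut.
Start: joints at [0.943, 0.313, 1.498, -0, 1.331, -0.223], TCP at [0.207, 0.483, 0.253] pointing down, gripper open.
Joint ranges: [-2.94, 2.94], [-0.97, 2.17], [0.19, 2.56], [-1.23, 4.37], [0.02, 3.11], [-2.88, 2.88]. Speed limits (rad/s): [2.39, 2.39, 3.01, 3.14, 3.14, 3.14].

## Interface

Orientations are given as a unit quaternion [x, y, z, w].
In Python, from bench import status, camera, ticket, recognise, spot_point gives the robot as it stands.
- The arm moves only by the tool move_arm, never from a script. Its arguments are lists of equal length, an entry for each row: "slide": the shift along the tool's x, y, z in m, a list of three; "twist": the turn about the tool's z in degrees; "gripper": the finger opening in m, from 0 to 0.0854. A call has 1 to 20 rows; each row is the pose to reach, as a shift and turn from the pose commanded when the call began, along the tool's axes at that moment; what a row does not reach only later rows make up. A row lasts 1/8 s, in which the tool goes at most 62.5 mm and 10.7 degrees, less where a joint would pass 70% of its speed; a pose out of reach is approached as far as the arm can. A call with a gripper value outside its range is refused whole. The fingers move at their own pace and stop on an object; "newtons" is the grip in N (left out, the last holds). Time passes only in rows, so rows that repeat a pose let the fingers close. It gives the time, the measured TCP pose, the force and the opening at its end, in the units of the state.
- status.state(): the state, without advancing time (a new reading comes with each control period).
- camera(name): name is "side" or "top" or "wrist"; returns a dict with "color" (420x560x3 uint8, red, green, blue), "fov_y" (degrees; the focal length in pixels is half the picture's height over the tangent of half this angle, whatever the lens; pixels are square), "cx", "cy" (the principal point, pixels), "extrinsics" (4x4, takes a point from world to camera coordinates). Camera axes: x right, y down, z forward; pixel columns grow to the right and rows downward; lengths in m; the calibration is good to about 2 mm. The wrist camera is an equidistant fisheye: a pixel r from the principal point sees the ray r / f radians off the axis. A picture is of the moment at which its call begins. There is no depth.
- ticket.sign_off(): hands the job in, once; it reports no verdict.
Trained networks look in the newest picture that a camera, given by its name, has taken for a name from the list of things; names that differ only in an ending like _2 or _b are one class to them, and where a whole thing is asked for, a point or a joint stands for the part that bears it (a point fixed in the world has none). Each returns a list of dicts, best first, with "p" (0 to 1); they miss things now and then, are a little off and sometimes report something else, mostly with a low value. They report only what shows in the picture. A call takes as long as a camera call. They do not tell look-alikes from the thing itself.
- recognise(camera, thing): "position" ([column, row] in pixels, amid what is visible of it).
- spot_point(camera, thing): "position" ([column, row] in pixels: a listed point, or the origin of a listed thing).
The state is a dict: "time": time; "q": joint angles; "qd": joint speeds; "effort": joint torques, N m; "position": TCP position; "ee_rot": TCP orientation; "wrist_force": force on the tool from outside, world axes, zero at the start; "moment": the same for the moment, N m; "gripper_width": finger opening in m.
Only numpy, scipy, OpenCV 4.12 (cv2) and the standard library are available. Lean on these libraries where they do the work, as an engineer would, in place of code of your own. Each camera call takes 0.05 s, during which the arm holds its last target.

## Task

Sweep the two small turned aluminium cores across the bench top and in through the open front of the red catch pan, pushing them gently with the fingertips so that both end up wholly inside it, still standing. Do not grip or lift them, and leave the jar, the felt wheel, the oilstone and the oil bottle where they are.

Things in the scene. Friction and masses are not known exactly. Their poses are not given: they have to be found in the camera images.
- pan: Red sheet-metal catch pan screwed to the bench: 190 mm wide (its y), 120 mm deep (its x), walls 30 mm high and 3 mm thick on the left, right and back; the front, towards its -x, is fully open. Its floor is a mere sheet, level with the bench: no lip at the mouth, parts slide straight in. Origin: centre of its floor at bench height; +x points from the mouth to the back wall. It stands turned by up to 0.5 rad.
- pan_mouth (a point): Middle of the pan's open front edge at bench height (60 mm in front of the pan's origin); axes as the pan's.
- core_1_mid (a point): Small turned aluminium core, a slightly tapered pale-grey cup, 33 mm across its foot, 34 mm high, 35 to 65 g, standing loose on the bench. The point is its centre, 17 mm up; z is its upward axis.
- core_2_mid (a point): Small turned aluminium core, a slightly tapered pale-grey cup, 33 mm across its foot, 34 mm high, 35 to 65 g, standing loose on the bench. The point is its centre, 17 mm up; z is its upward axis.
- jar: Bystander: dark blue paste jar with black lid, 55 mm across, 46 mm high, standing loose; origin at the centre of its underside.
- felt: Bystander: white felt polishing wheel, 43 mm across, lying on the bench with its thin shank upright, 50 mm high in all, loose; origin at the centre of its underside.
- oilstone: Bystander: grey oilstone block in a steel shoe, 72 mm long (its x), 30 mm wide, 22 mm high, lying loose; origin at the centre of its underside.
- oil: Bystander: white oil bottle with a red nozzle, 44 mm across, 142 mm high, standing loose; origin at the centre of its underside.
- core_1: The same core as core_1_mid; this point is the centre of its underside.
- core_2: The same core as core_2_mid; this point is the centre of its underside.
There are look-alikes about, which are no part of the job. Leave any orange look-alike of the core_2 alone. Leave any blue look-alike of the core_1 alone.

How it is judged:
By the outcome, as a careful person would: the job done as asked, in the order asked, and still so for the second after the job is handed in, with the robot touching nothing.
It also fails if it takes over 69 s, if anything falls off the work surface, if the arm or the gripper's body presses on something with over 40 N, if the wrist force passes 120 N, or if a joint passes its speed limit or range.

## Working session

There is one attempt and no reset: what is moved stays moved. The work goes in short steps, Python scripts to look and compute and a tool call to move; the robot and the scene stay as the last step left them, time stands still between calls to the robot, and variables do not carry over. Pictures are saved under pics/ and viewed, and the job is handed in when it is done.

Besides the shell and the picture viewer there is one more tool, called after ">>>" as name(argument=value, ...) on one line, values as JSON. move_arm: Moves the arm, as the interface text tells. Its arguments: {"type":"object","properties":{"slide":{"type":"array"},"twist":{"type":"array"},"gripper":{"type":"array"},"newtons":{"type":"number"}},"required":["slide","twist","gripper"]}

```bash
ls; mkdir -p pics
python3 - <<'E'
from bench import status,camera,recognise,spot_point
import cv2,numpy as np
s=status.state();print({k:np.round(v,3).tolist() for k,v in s.items()})
for n in ["side","top","wrist"]:
    c=camera(n);cv2.imwrite(f"pics/{n}0.png",c["color"][:,:,::-1])
    print(n,c["fov_y"],c["cx"],c["cy"],np.round(c["extrinsics"],4).tolist())
    for t in ["pan","pan_mouth","core_1","core_1_mid","jar","felt","oilstone","oil"]:
        print(t,[(np.round(d["position"]).tolist(),round(d["p"],2)) for d in spot_point(n,t)])
E
```

```text
pics
{'time': 0.0, 'q': [0.943, 0.313, 1.498, -0.0, 1.331, -0.223], 'qd': [-0.0, 0.001, 0.001, 0.0, -0.002, -0.001], 'effort': [-0.0, -41.227, -25.973, -0.0, 0.004, 0.0], 'position': [0.207, 0.482, 0.253], 'ee_rot': [0.835, 0.551, -0.001, 0.0], 'wrist_force': [0.662, 0.132, 0.499], 'moment': [-0.014, 0.031, 0.006], 'gripper_width': 0.085}
side 45.251627455925686 284.1403108553671 211.51544707356888 [[-0.9887, -0.15, 0.0019, 0.4615], [-0.0765, 0.4935, -0.8664, 0.0737], [0.129, -0.8567, -0.4994, 1.3723], [0.0, 0.0, 0.0, 1.0]]
pan [([214.0, 266.0], 0.85)]
pan_mouth [([241.0, 262.0], 0.63)]
core_1 [([283.0, 245.0], 0.71), ([303.0, 205.0], 0.65), ([336.0, 187.0], 0.6), ([282.0, 198.0], 0.48)]
core_1_mid [([286.0, 238.0], 0.69), ([290.0, 173.0], 0.39), ([239.0, 262.0], 0.36)]
jar [([255.0, 226.0], 0.55)]
felt [([296.0, 286.0], 0.73)]
oilstone [([291.0, 183.0], 0.52)]
oil [([294.0, 173.0], 0.88)]
top 49.44435660054554 286.429794360831 211.38337781832897 [[0.0129, -0.9997, 0.0217, -0.0601], [-0.9914, -0.0156, -0.1297, 0.5043], [0.13, -0.0198, -0.9913, 0.9574], [0.0, 0.0, 0.0, 1.0]]
pan [([165.0, 166.0], 0.64)]
pan_mouth [([178.0, 186.0], 0.79)]
core_1 [([214.0, 239.0], 0.73), ([313.0, 253.0], 0.67), ([336.0, 218.0], 0.63), ([381.0, 292.0], 0.53)]
core_1_mid [([211.0, 239.0], 0.71), ([384.0, 293.0], 0.48)]
jar [([243.0, 191.0], 0.67), ([217.0, 241.0], 0.21)]
felt [([134.0, 257.0], 0.57)]
oilstone [([374.0, 222.0], 0.68)]
oil [([414.0, 221.0], 0.88)]
wrist 65.70646984690485 279.8536575758505 203.63184087062479 [[0.3936, 0.9193, 0.0001, -0.5264], [0.8747, -0.3745, 0.3078, -0.0405], [0.283, -0.1211, -0.9515, 0.3809], [0.0, 0.0, 0.0, 1.0]]
pan [([144.0, 416.0], 0.67)]
pan_mouth []
core_1 [([139.0, 373.0], 0.72), ([8.0, 356.0], 0.55)]
core_1_mid [([4.0, 359.0], 0.68), ([139.0, 383.0], 0.62)]
jar [([142.0, 415.0], 0.53)]
felt [([211.0, 340.0], 0.89), ([146.0, 415.0], 0.59)]
oilstone []
oil []
```

View pics/top0.png

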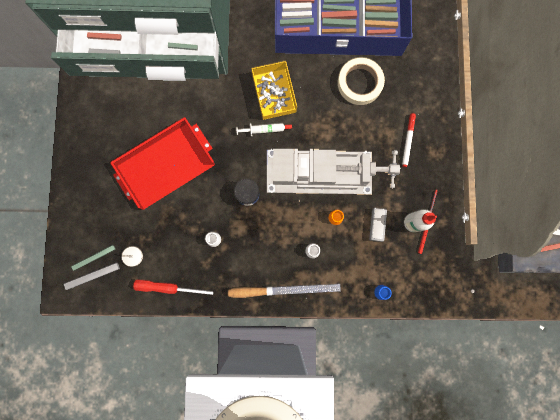

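View pics/side0.png

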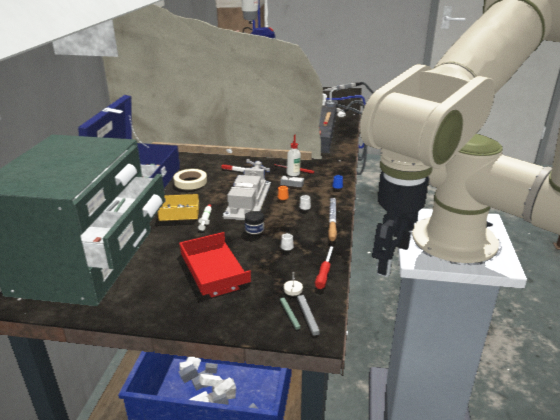

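View pics/wrist0.png

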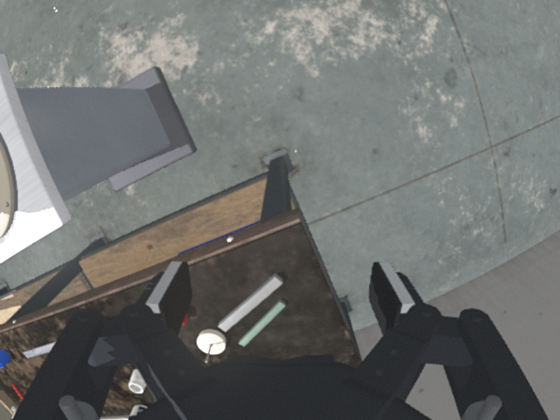

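The top view shows grey cores at (212,239) and (313,250), an orange look-alike at (337,217) and a blue one at (384,293). The jar is at (246,192), the felt wheel at (132,257), the oilstone at (378,224), the oil bottle at (419,221), and the pan around (163,163). I'll check the grey pair and the pan mouth in a close crop, then triangulate.

```bash
cat > h.py <<'E'
import numpy as np
from scipy.optimize import least_squares
def f_of(c): return c["color"].shape[0]/2/np.tan(np.radians(c["fov_y"])/2)
def ray(c,p):
    E=np.array(c["extrinsics"]);f=f_of(c)
    d=np.array([(p[0]-c["cx"])/f,(p[1]-c["cy"])/f,1.]);R=E[:3,:3]
    return -R.T@E[:3,3],R.T@d
def onz(c,p,z):
    o,d=ray(c,p);return o+d*(z-o[2])/d[2]
def proj(c,X):
    E=np.array(c["extrinsics"]);X=np.atleast_2d(X);P=X@E[:3,:3].T+E[:3,3];f=f_of(c)
    return np.c_[P[:,0]/P[:,2]*f+c["cx"],P[:,1]/P[:,2]*f+c["cy"]]
def tri(cs,ps):
    A=np.zeros((3,3));b=np.zeros(3)
    for c,p in zip(cs,ps):
        o,d=ray(c,p);d/=np.linalg.norm(d);M=np.eye(3)-np.outer(d,d);A+=M;b+=M@o
    return np.linalg.solve(A,b)
E
python3 - <<'E'
from bench import camera
import cv2,numpy as np
from h import *
t=camera("top");s=camera("side")
def crop(c,x0,y0,w,h,k):return cv2.resize(c["color"][y0:y0+h,x0:x0+w,::-1],None,fx=k,fy=k,interpolation=cv2.INTER_CUBIC)
cv2.imwrite("pics/tc.png",crop(t,100,110,260,190,3))
cv2.imwrite("pics/sc.png",crop(s,170,165,190,145,4))
E
```

```text
(no output)
```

View pics/tc.png

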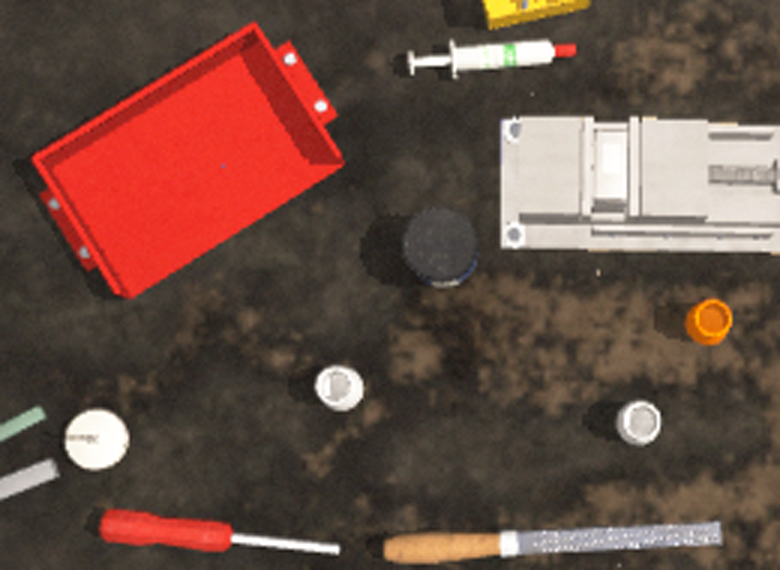

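View pics/sc.png

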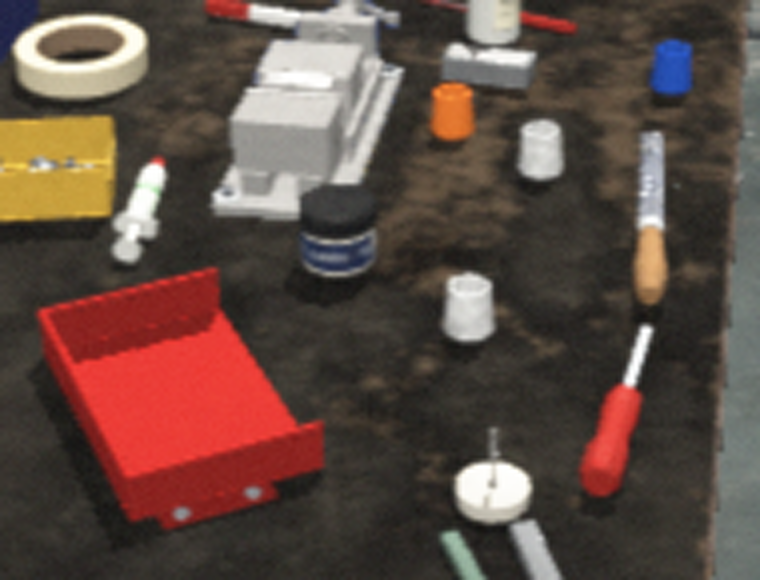

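```bash
cat > fit.py <<'E'
from bench import camera
import cv2,numpy as np
from h import *
t=camera("top");s=camera("side")
def sil(c,box,thr):  # bright grey mask centroid
    x0,y0,x1,y1=box;im=c["color"][y0:y1,x0:x1].astype(int)
    m=((im.min(2)>thr)&(im.max(2)-im.min(2)<40)).astype(np.uint8)
    n,l,st,ce=cv2.connectedComponentsWithStats(m);i=1+np.argmax(st[1:,4])
    hull=cv2.convexHull(np.argwhere(l==i)[:,::-1].astype(np.float32).reshape(-1,1,2))
    M=cv2.moments(hull);return np.array([M["m10"]/M["m00"]+x0,M["m01"]/M["m00"]+y0]),st[i]
a=np.linspace(0,2*np.pi,60,endpoint=False)
def model(c,X,rb,rt,h):
    P=np.r_[np.c_[X[0]+rb*np.cos(a),X[1]+rb*np.sin(a),0*a+X[2]],np.c_[X[0]+rt*np.cos(a),X[1]+rt*np.sin(a),0*a+X[2]+h]]
    q=proj(c,P).astype(np.float32);H=cv2.convexHull(q.reshape(-1,1,2));M=cv2.moments(H)
    return np.array([M["m10"]/M["m00"],M["m01"]/M["m00"]]),H
E
python3 - <<'E'
from fit import *
it=cv2.resize(t["color"][110:300,100:360,::-1],None,fx=3,fy=3,interpolation=cv2.INTER_CUBIC)
is_=cv2.resize(s["color"][165:310,170:360,::-1],None,fx=4,fy=4,interpolation=cv2.INTER_CUBIC)
def dr(im,H,o,k,col):cv2.polylines(im,[np.int32(((H.reshape(-1,2)-o)+.5)*k)],True,col,1)
for n,bt,bs in [("A",(200,225,228,253),(275,228,300,255)),("B",(300,236,328,264),(292,192,316,214))]:
    pt,a1=sil(t,bt,75);ps,a2=sil(s,bs,75)
    print(n,pt,a1,ps,a2)
    r=least_squares(lambda X:np.r_[model(t,X,.0165,.0135,.034)[0]-pt,model(s,X,.0165,.0135,.034)[0]-ps],[.35,.0,0])
    print(r.x,r.fun)
    dr(it,model(t,r.x,.0165,.0135,.034)[1],[100,110],3,(0,255,0));dr(is_,model(s,r.x,.0165,.0135,.034)[1],[170,165],4,(0,255,0))
# pan: mouth floor corners + tops
def pan(p):
    x,y,th=p;R=np.array([[np.cos(th),-np.sin(th)],[np.sin(th),np.cos(th)]])
    L=np.array([[-.06,.095,0],[-.06,-.095,0],[-.06,.095,.03],[-.06,-.095,.03],[.06,.095,.03],[.06,-.095,.03]])
    return np.c_[L[:,:2]@R.T+[x,y],L[:,2]]
ot=np.array([[127,297],[343,163],[33,160],[255,25]])/3+[100,110]-.5
os_=np.array([[323,423],[218,270],[40,312]])/4+[170,165]-.5
def res(p):
    P=pan(p);return np.r_[(proj(t,P)[[2,3,4,5]]-ot).ravel(),(proj(s,P)[[2,3,5]]-os_).ravel()]
r=least_squares(res,[.5,.2,.4]);print(r.x,np.round(r.fun,1))
P=pan(r.x);dr(it,proj(t,P[[2,4,5,3]]),[100,110],3,(255,255,0));dr(is_,proj(s,P[[2,4,5,3]]),[170,165],4,(255,255,0))
dr(it,proj(t,P[[0,1]]),[100,110],3,(255,255,0));dr(is_,proj(s,P[[0,1]]),[170,165],4,(255,255,0))
print(P.round(3).tolist())
for n,h,R,q in [("jar",.046,.0275,(440,244)),("felt",.012,.0215,(97,438))]:
    X=onz(t,np.array(q)/3+[100,110],h);print(n,X)
    dr(it,model(t,[X[0],X[1],0],R,R,h)[1],[100,110],3,(255,0,255));dr(is_,model(s,[X[0],X[1],0],R,R,h)[1],[170,165],4,(255,0,255))
for n,q,z in [("screwhandle",(345,560),0),("s",(110,520),.01),("file",(390,550),.01),("orange",(711,322),.03),("rodG",(115,247),0)]:
    print(n,onz(t,(np.array(q)/3+[100,110]) ,z))
print(onz(t,(386,293),.02))
cv2.imwrite("pics/tf.png",it);cv2.imwrite("pics/sf.png",is_)
E
```

```text
A [212.78666667 238.61244444] [  5   6  17  16 202] [286.56153846 241.44871795] [  5   5  14  18 211]
[0.4448148  0.10800698 0.00105183] [ 0.03395786  0.28341386 -0.32276713  0.00721609]
B [312.61767531 250.35446686] [  5   7  16  16 189] [304.64833906 201.87285223] [  7   2  12  16 161]
[ 0.42237006 -0.11264869  0.00185097] [-0.01395739  0.24165966 -0.27288079 -0.02964118]
[0.60924438 0.22007861 0.59632696] [-2.1  0.3  0.3 -1.9  0.8  0.6  0.8  0.1  0.7  0.2 -0.1 -0.2  0.3 -0.1]
[[0.506, 0.265, 0.0], [0.613, 0.108, 0.0], [0.506, 0.265, 0.03], [0.613, 0.108, 0.03], [0.606, 0.332, 0.03], [0.712, 0.175, 0.03]]
jar [0.54569407 0.03354332 0.046     ]
felt [0.40477016 0.28078267 0.012     ]
screwhandle [0.31910905 0.10014335 0.        ]
s [0.34608665 0.26877089 0.01      ]
file [0.32716351 0.06665405 0.01      ]
orange [ 0.49425566 -0.16348109  0.03      ]
rodG [0.54739411 0.27920265 0.        ]
[ 0.33236412 -0.27076551  0.02      ]
```

View pics/tf.png

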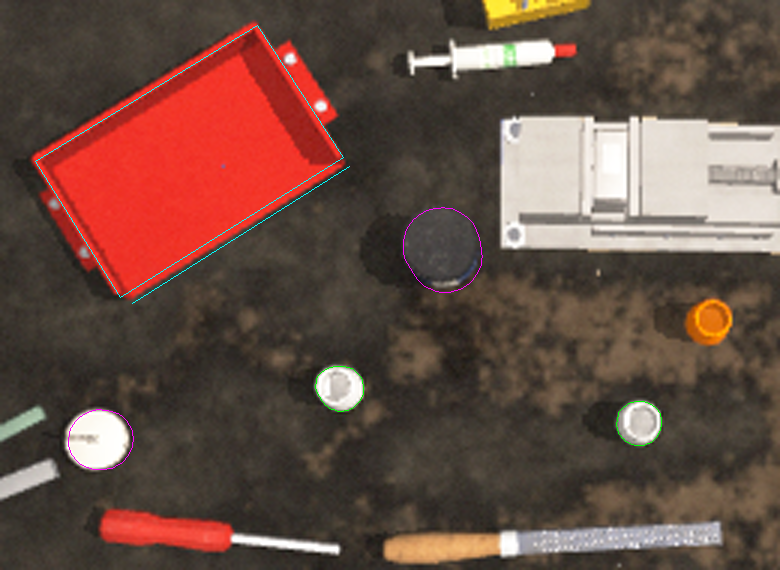

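View pics/sf.png

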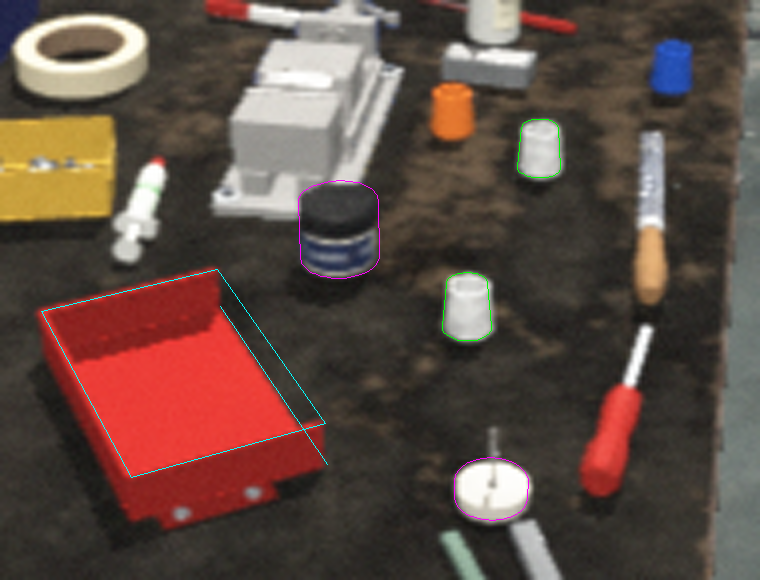

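```bash
cat > plan.py <<'E'
import numpy as np,json
from bench import status
from scipy.spatial.transform import Rotation as Ro
def plan(wps,grip):
    """wps: list of (x,y,z,tool_y_heading_deg,rows) -> rows in tool frame now"""
    s=status.state();p0=np.array(s["position"]);R=Ro.from_quat(s["ee_rot"]).as_matrix()
    h0=np.degrees(np.arctan2(R[1,1],R[0,1]));print("pos",p0.round(4),"tool y heading",h0.round(2),"w",s["gripper_width"],"F",np.round(s["wrist_force"],1))
    P=p0;H=h0;sl=[];tw=[]
    for x,y,z,h,n in wps:
        h=H+(h-H+180)%360-180
        for k in range(1,n+1):
            q=P+(np.array([x,y,z])-P)*k/n;hh=H+(h-H)*k/n
            sl.append((R.T@(q-p0)).round(3).tolist());tw.append(round(-(hh-h0),0))
        P=np.array([x,y,z]);H=h
    print(len(sl));print(json.dumps(sl));print(json.dumps(tw));print(json.dumps([grip]*len(sl)))
E
python3 -c "
from plan import *
plan([(.396,.058,.11,-134.6,14)],.022)"
```

```text
pos [0.2068 0.4826 0.2533] tool y heading -23.19 w 0.0853700797202182 F [ 0.1  0.3 -0. ]
14
[[-0.023, 0.024, 0.01], [-0.045, 0.049, 0.02], [-0.068, 0.073, 0.031], [-0.09, 0.097, 0.041], [-0.113, 0.122, 0.051], [-0.135, 0.146, 0.061], [-0.158, 0.171, 0.072], [-0.18, 0.195, 0.082], [-0.203, 0.219, 0.092], [-0.226, 0.244, 0.102], [-0.248, 0.268, 0.113], [-0.271, 0.292, 0.123], [-0.293, 0.317, 0.133], [-0.316, 0.341, 0.143]]
[8.0, 16.0, 24.0, 32.0, 40.0, 48.0, 56.0, 64.0, 72.0, 80.0, 88.0, 95.0, 103.0, 111.0]
[0.022, 0.022, 0.022, 0.022, 0.022, 0.022, 0.022, 0.022, 0.022, 0.022, 0.022, 0.022, 0.022, 0.022]
```

>>> move_arm(slide=[[-0.023, 0.024, 0.01], [-0.045, 0.049, 0.02], [-0.068, 0.073, 0.03], [-0.09, 0.097, 0.04], [-0.113, 0.122, 0.05], [-0.135, 0.146, 0.06], [-0.158, 0.171, 0.07], [-0.18, 0.195, 0.08], [-0.203, 0.219, 0.09], [-0.226, 0.244, 0.1], [-0.248, 0.268, 0.113], [-0.271, 0.292, 0.123], [-0.293, 0.317, 0.133], [-0.316, 0.341, 0.143], [-0.316, 0.341, 0.143], [-0.316, 0.341, 0.143]], twist=[8, 16, 24, 32, 40, 48, 56, 64, 72, 80, 88, 95, 103, 111, 111, 111], gripper=[0.022, 0.022, 0.022, 0.022, 0.022, 0.022, 0.022, 0.022, 0.022, 0.022, 0.022, 0.022, 0.022, 0.022, 0.022, 0.022])

```text
time: 3.55
position: [0.3956, 0.0582, 0.1104]
ee_rot: [0.927, -0.376, -0.0, -0.0]
wrist_force: [-0.2, 0.7, 0.1]
gripper_width: 0.0221
```

```bash
python3 -c "
from plan import *
plan([(.396,.058,.038,-134.6,5)],.022)
from bench import camera;import cv2
from h import *
for n in ['side','wrist']:
    c=camera(n);im=c['color'][:,:,::-1].copy()
    if n=='side':
        s=status.state()['position'];print(proj(c,[[s[0],s[1],s[2]],[s[0],s[1],s[2]-.022],[s[0],s[1],0]]))
        im=cv2.resize(im[120:320,220:420],None,fx=3,fy=3,interpolation=cv2.INTER_CUBIC)
    cv2.imwrite(f'pics/{n}1.png',im)
"
```

```text
pos [0.3956 0.0582 0.1104] tool y heading -134.12 w 0.02205733862540206 F [-0.2  0.7  0.1]
5
[[0.0, -0.0, 0.014], [0.0, -0.0, 0.029], [0.0, -0.0, 0.043], [0.0, -0.0, 0.058], [0.0, -0.0, 0.072]]
[0.0, 0.0, 0.0, 0.0, 0.0]
[0.022, 0.022, 0.022, 0.022, 0.022]
[[307.78214564 202.54853184]
 [307.57107299 209.84813474]
 [306.75583008 238.04197908]]
```

View pics/side1.png

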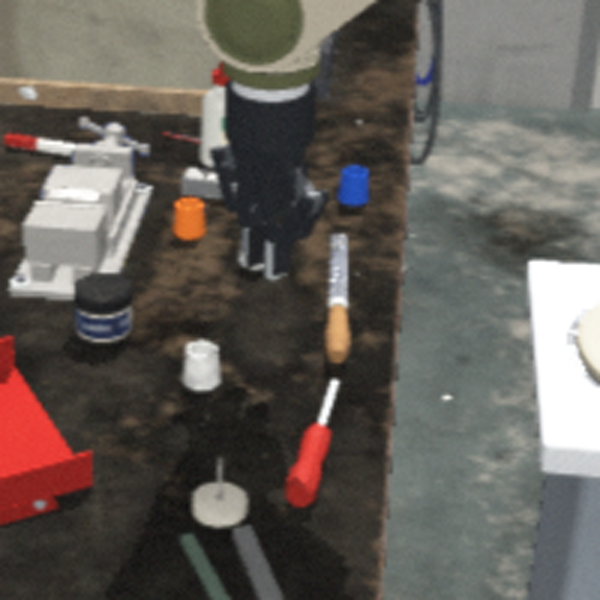

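View pics/wrist1.png

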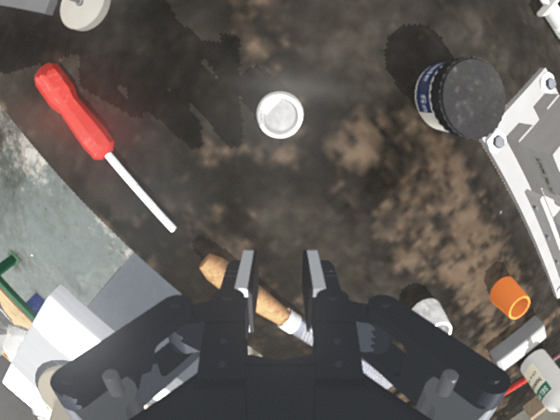

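The wrist view shows the core centred on the finger line at (280,115). In the side view the tips sit 22–24 mm below the TCP, as expected. I'll descend and start the push.

```bash
python3 -c "
from plan import *
plan([(.396,.058,.032,-134.6,6),(.424,.0865,.032,-134.6,4),(.49,.1535,.032,-134.6,10)],.022)
"
```

```text
pos [0.3956 0.0585 0.1106] tool y heading -134.08 w 0.022028467499044156 F [-0.4 -0.3 -0.1]
20
[[0.0, 0.0, 0.013], [0.0, 0.0, 0.026], [0.0, 0.0, 0.039], [0.0, 0.0, 0.052], [0.001, 0.0, 0.065], [0.001, 0.0, 0.079], [0.001, -0.01, 0.079], [0.001, -0.02, 0.079], [0.001, -0.03, 0.079], [0.001, -0.04, 0.079], [0.001, -0.049, 0.079], [0.001, -0.059, 0.079], [0.001, -0.068, 0.079], [0.001, -0.077, 0.079], [0.001, -0.087, 0.079], [0.001, -0.096, 0.079], [0.001, -0.106, 0.079], [0.002, -0.115, 0.079], [0.002, -0.125, 0.079], [0.002, -0.134, 0.079]]
[0.0, 0.0, 0.0, 0.0, 0.0, 1.0, 1.0, 1.0, 1.0, 1.0, 1.0, 1.0, 1.0, 1.0, 1.0, 1.0, 1.0, 1.0, 1.0, 1.0]
[0.022, 0.022, 0.022, 0.022, 0.022, 0.022, 0.022, 0.022, 0.022, 0.022, 0.022, 0.022, 0.022, 0.022, 0.022, 0.022, 0.022, 0.022, 0.022, 0.022]
```

>>> move_arm(slide=[[0, 0, 0.013], [0, 0, 0.026], [0, 0, 0.039], [0, 0, 0.052], [0, 0, 0.065], [0, 0, 0.078], [0, -0.01, 0.078], [0, -0.02, 0.078], [0, -0.03, 0.078], [0, -0.04, 0.078], [0, -0.05, 0.078], [0, -0.059, 0.078], [0, -0.068, 0.078], [0, -0.077, 0.078], [0, -0.087, 0.078], [0, -0.096, 0.078], [0, -0.106, 0.078], [0, -0.115, 0.078], [0, -0.125, 0.078], [0, -0.134, 0.078]], twist=[0, 0, 0, 0, 0, 0, 0, 0, 0, 0, 0, 0, 0, 0, 0, 0, 0, 0, 0, 0], gripper=[0.022, 0.022, 0.022, 0.022, 0.022, 0.022, 0.022, 0.022, 0.022, 0.022, 0.022, 0.022, 0.022, 0.022, 0.022, 0.022, 0.022, 0.022, 0.022, 0.022])

```text
time: 6.15
position: [0.4897, 0.1544, 0.0323]
ee_rot: [0.927, -0.376, 0.0, -0.0]
wrist_force: [-0.3, 0.3, 0.2]
gripper_width: 0.0224
```

```bash
python3 -c "
from plan import *
plan([(.575,.2395,.032,-134.6,12),(.56,.224,.032,-134.6,2),(.56,.224,.12,-134.6,5)],.022)
from bench import camera;import cv2
a=camera('side')['color'][120:320,160:360,::-1];b=camera('wrist')['color'][:,:,::-1]
cv2.imwrite('pics/m2.png',np.hstack([cv2.resize(a,(400,400)),cv2.resize(b,(400,400))]))
"
```

```text
pos [0.4897 0.1544 0.0323] tool y heading -134.19 w 0.02244497078146487 F [-0.3  0.3  0.2]
19
[[0.0, -0.01, 0.0], [0.0, -0.02, 0.0], [0.0, -0.03, 0.0], [0.001, -0.04, 0.0], [0.001, -0.05, 0.0], [0.001, -0.06, 0.0], [0.001, -0.07, 0.0], [0.001, -0.08, 0.0], [0.001, -0.09, 0.0], [0.002, -0.1, 0.0], [0.002, -0.11, 0.0], [0.002, -0.121, 0.0], [0.002, -0.11, 0.0], [0.002, -0.099, 0.0], [0.002, -0.099, -0.017], [0.002, -0.099, -0.035], [0.002, -0.099, -0.052], [0.002, -0.099, -0.07], [0.002, -0.099, -0.088]]
[0.0, 0.0, 0.0, 0.0, 0.0, 0.0, 0.0, 0.0, 0.0, 0.0, 0.0, 0.0, 0.0, 0.0, 0.0, 0.0, 0.0, 0.0, 0.0]
[0.022, 0.022, 0.022, 0.022, 0.022, 0.022, 0.022, 0.022, 0.022, 0.022, 0.022, 0.022, 0.022, 0.022, 0.022, 0.022, 0.022, 0.022, 0.022]
```

View pics/m2.png

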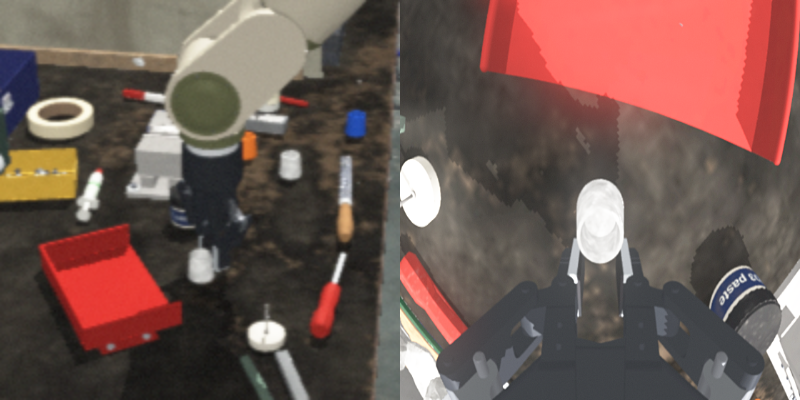

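The core is upright and nested between the tips, so I'll push it on into the pan, ease the fingers apart slightly, and back off.

>>> move_arm(slide=[[0, -0.01, 0], [0, -0.02, 0], [0, -0.03, 0], [0, -0.04, 0], [0, -0.05, 0], [0, -0.06, 0], [0, -0.07, 0], [0, -0.08, 0], [0, -0.09, 0], [0, -0.1, 0], [0, -0.11, 0], [0, -0.117, 0], [0, -0.12, 0], [0, -0.12, 0], [0, -0.115, 0], [0, -0.1, 0], [0, -0.1, -0.02], [0, -0.1, -0.04], [0, -0.1, -0.06], [0, -0.1, -0.09]], twist=[0, 0, 0, 0, 0, 0, 0, 0, 0, 0, 0, 0, 0, 0, 0, 0, 0, 0, 0, 0], gripper=[0.022, 0.022, 0.022, 0.022, 0.022, 0.022, 0.022, 0.022, 0.022, 0.022, 0.022, 0.022, 0.022, 0.026, 0.026, 0.026, 0.026, 0.026, 0.026, 0.026])

```text
time: 8.75
position: [0.5582, 0.2251, 0.1225]
ee_rot: [0.926, -0.376, -0.001, 0.0]
wrist_force: [0.3, 0.8, -0.8]
gripper_width: 0.026
```

```bash
python3 -c "
from plan import *
# B approach: above (.422,-.113)-.07*u(75.5)
u=np.array([np.cos(np.radians(75.5)),np.sin(np.radians(75.5))]);q=np.array([.4225,-.1125])-.07*u;print(q)
plan([(.45,.03,.13,-120,6),(q[0],q[1],.11,-104.5,6),(q[0],q[1],.032,-104.5,6)],.022)
from bench import camera;import cv2
a=camera('side')['color'][120:320,160:360,::-1];b=camera('wrist')['color'][:,:,::-1]
cv2.imwrite('pics/m3.png',np.hstack([cv2.resize(a,(400,400)),cv2.resize(b,(400,400))]))
"
```

```text
[ 0.4049734  -0.18027033]
pos [0.5582 0.2251 0.1225] tool y heading -134.21 w 0.02604786179504866 F [ 0.3  0.8 -0.8]
18
[[0.01, 0.036, -0.001], [0.02, 0.072, -0.002], [0.029, 0.108, -0.004], [0.039, 0.144, -0.005], [0.049, 0.179, -0.006], [0.059, 0.215, -0.007], [0.078, 0.246, -0.004], [0.097, 0.276, -0.001], [0.116, 0.306, 0.003], [0.135, 0.337, 0.006], [0.154, 0.367, 0.01], [0.173, 0.397, 0.013], [0.173, 0.397, 0.026], [0.173, 0.397, 0.039], [0.173, 0.397, 0.052], [0.173, 0.397, 0.065], [0.173, 0.397, 0.078], [0.173, 0.397, 0.091]]
[-2.0, -5.0, -7.0, -9.0, -12.0, -14.0, -17.0, -19.0, -22.0, -25.0, -27.0, -30.0, -30.0, -30.0, -30.0, -30.0, -30.0, -30.0]
[0.022, 0.022, 0.022, 0.022, 0.022, 0.022, 0.022, 0.022, 0.022, 0.022, 0.022, 0.022, 0.022, 0.022, 0.022, 0.022, 0.022, 0.022]
```

View pics/m3.png

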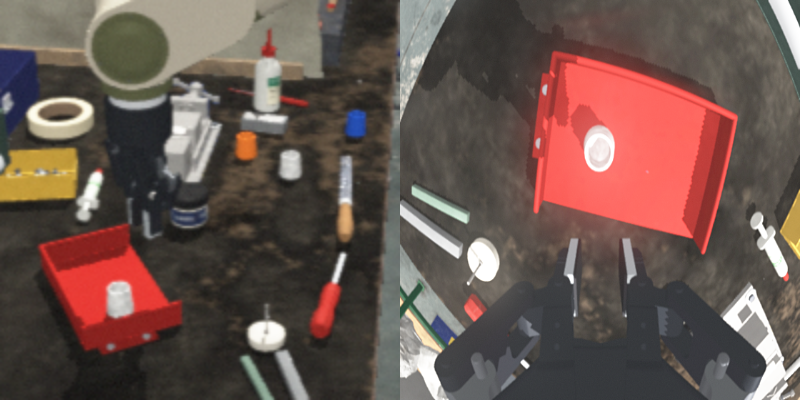

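Core A stands well inside the pan. Next is core B.

>>> move_arm(slide=[[0.01, 0.036, 0], [0.02, 0.072, 0], [0.029, 0.108, 0], [0.039, 0.144, 0], [0.049, 0.179, 0], [0.059, 0.215, 0], [0.078, 0.246, 0], [0.097, 0.276, 0], [0.116, 0.306, 0], [0.135, 0.337, 0], [0.154, 0.367, 0.01], [0.173, 0.397, 0.013], [0.173, 0.397, 0.026], [0.173, 0.397, 0.039], [0.173, 0.397, 0.052], [0.173, 0.397, 0.065], [0.173, 0.397, 0.08], [0.173, 0.397, 0.09]], twist=[-2, -5, -7, -9, -12, -14, -17, -19, -22, -25, -27, -30, -30, -30, -30, -30, -30, -30], gripper=[0.022, 0.022, 0.022, 0.022, 0.022, 0.022, 0.022, 0.022, 0.022, 0.022, 0.022, 0.022, 0.022, 0.022, 0.022, 0.022, 0.022, 0.022])

```text
time: 11.1
position: [0.406, -0.1792, 0.0313]
ee_rot: [0.992, -0.123, -0.0, -0.0]
wrist_force: [0.1, 0.4, -0.4]
gripper_width: 0.0221
```

```bash
python3 -c "
from plan import *
u=np.array([np.cos(np.radians(75.5)),np.sin(np.radians(75.5))])
c=np.array([.4225,-.1125])
a=c-.028*u; W=np.array([.4545,.012]); uw=W-c;
b=W-.023*u
plan([(a[0],a[1],.032,-104.5,4),(b[0],b[1],.032,-104.5,13)],.022)
from bench import camera;import cv2
b=camera('wrist')['color'][:,:,::-1]
cv2.imwrite('pics/m4.png',b)
"
```

```text
pos [ 0.406  -0.1792  0.0313] tool y heading -104.17 w 0.022059630588332307 F [ 0.1  0.4 -0.4]
17
[[-0.0, -0.01, -0.0], [-0.0, -0.02, -0.0], [-0.0, -0.03, -0.001], [-0.001, -0.041, -0.001], [-0.0, -0.051, -0.001], [-0.0, -0.061, -0.001], [-0.0, -0.071, -0.001], [-0.0, -0.082, -0.001], [-0.0, -0.092, -0.001], [-0.0, -0.102, -0.001], [-0.0, -0.113, -0.001], [-0.0, -0.123, -0.001], [-0.0, -0.133, -0.001], [-0.0, -0.143, -0.001], [-0.0, -0.154, -0.001], [0.0, -0.164, -0.001], [0.0, -0.174, -0.001]]
[0.0, 0.0, 0.0, 0.0, 0.0, 0.0, 0.0, 0.0, 0.0, 0.0, 0.0, 0.0, 0.0, 0.0, 0.0, 0.0, 0.0]
[0.022, 0.022, 0.022, 0.022, 0.022, 0.022, 0.022, 0.022, 0.022, 0.022, 0.022, 0.022, 0.022, 0.022, 0.022, 0.022, 0.022]
```

View pics/m4.png

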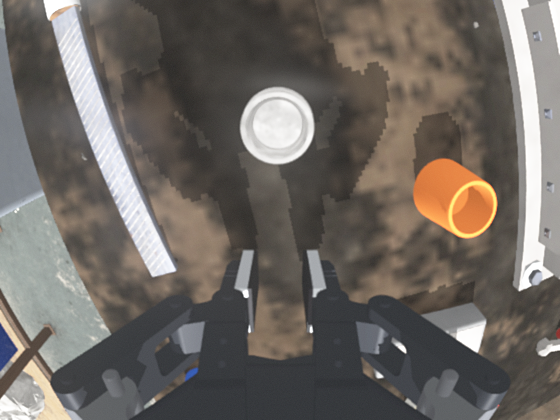

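Core B is centred ahead at (278,125), and the orange look-alike is well clear at (457,197). Pushing.

>>> move_arm(slide=[[0, -0.01, 0], [0, -0.02, 0], [0, -0.03, 0], [0, -0.04, 0], [0, -0.05, 0], [0, -0.06, 0], [0, -0.07, 0], [0, -0.08, 0], [0, -0.09, 0], [0, -0.1, 0], [0, -0.11, 0], [0, -0.12, 0], [0, -0.13, 0], [0, -0.14, 0], [0, -0.15, 0], [0, -0.16, 0], [0, -0.17, 0], [0, -0.174, 0]], twist=[0, 0, 0, 0, 0, 0, 0, 0, 0, 0, 0, 0, 0, 0, 0, 0, 0, 0], gripper=[0.022, 0.022, 0.022, 0.022, 0.022, 0.022, 0.022, 0.022, 0.022, 0.022, 0.022, 0.022, 0.022, 0.022, 0.022, 0.022, 0.022, 0.022])

```text
time: 13.4
position: [0.449, -0.0103, 0.0323]
ee_rot: [0.992, -0.123, -0.0, -0.0]
wrist_force: [-0.4, 0.8, -0.9]
gripper_width: 0.022
```

```bash
python3 -c "
from plan import *
# arc: core path from current, heading 75->36 with steps of 10mm, then straight to target
s=status.state();p=np.array(s['position'][:2]);h=75.8
def U(a):return np.array([np.cos(np.radians(a)),np.sin(np.radians(a))])
c=p+.023*U(h);tgt=np.array([.639,.187]);w=[]
path=[]
while np.linalg.norm(tgt-c)>.005 and len(w)<40:
    d=tgt-c;want=np.degrees(np.arctan2(d[1],d[0]))
    # hold a left-ish route: aim for via first
    via=np.array([.505,.10]) 
    if c[1]<.085: d2=via-c;want=np.degrees(np.arctan2(d2[1],d2[0]))
    h+=np.clip(want-h,-4,4);c=c+.01*U(h);q=c-.023*U(h);w.append((q[0],q[1],.031,h-180,1));path.append((c.round(3).tolist(),round(h),round(float(np.hypot(*(c-[.5457,.0335]))),3)))
print(path)
plan(w[:16],.022);print(len(w))
from bench import camera;import cv2
b=camera('wrist')['color'][:,:,::-1]
cv2.imwrite('pics/m5.png',b)
"
```

```text
[([0.458, 0.021], 72, 0.089), ([0.462, 0.031], 68, 0.084), ([0.466, 0.04], 64, 0.08), ([0.471, 0.048], 60, 0.076), ([0.476, 0.057], 57, 0.073), ([0.482, 0.065], 57, 0.071), ([0.487, 0.073], 57, 0.071), ([0.493, 0.082], 57, 0.071), ([0.498, 0.09], 57, 0.074), ([0.505, 0.098], 53, 0.077), ([0.511, 0.106], 49, 0.08), ([0.518, 0.113], 45, 0.084), ([0.526, 0.119], 41, 0.088), ([0.534, 0.125], 37, 0.092), ([0.542, 0.13], 33, 0.097), ([0.551, 0.135], 30, 0.102), ([0.56, 0.141], 30, 0.108), ([0.568, 0.146], 30, 0.114), ([0.577, 0.151], 30, 0.121), ([0.585, 0.156], 30, 0.128), ([0.594, 0.161], 30, 0.136), ([0.603, 0.166], 30, 0.144), ([0.611, 0.171], 30, 0.152), ([0.62, 0.176], 30, 0.161), ([0.629, 0.181], 30, 0.169), ([0.637, 0.186], 30, 0.178)]
pos [ 0.449  -0.0103  0.0323] tool y heading -104.16 w 0.022010536891850365 F [-0.4  0.8 -0.9]
16
[[-0.001, -0.01, 0.001], [-0.001, -0.02, 0.001], [-0.001, -0.03, 0.001], [0.001, -0.04, 0.001], [0.003, -0.05, 0.001], [0.006, -0.059, 0.001], [0.009, -0.069, 0.001], [0.013, -0.078, 0.001], [0.016, -0.088, 0.001], [0.018, -0.098, 0.001], [0.021, -0.107, 0.001], [0.025, -0.116, 0.001], [0.03, -0.125, 0.001], [0.035, -0.134, 0.001], [0.04, -0.143, 0.001], [0.047, -0.15, 0.001]]
[4.0, 8.0, 12.0, 16.0, 19.0, 19.0, 19.0, 19.0, 19.0, 23.0, 27.0, 31.0, 35.0, 39.0, 43.0, 46.0]
[0.022, 0.022, 0.022, 0.022, 0.022, 0.022, 0.022, 0.022, 0.022, 0.022, 0.022, 0.022, 0.022, 0.022, 0.022, 0.022]
26
```

View pics/m5.png

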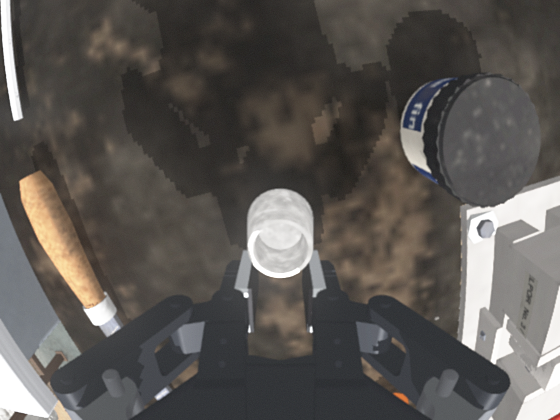

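Core B is nested and upright at (280,233), with the jar at (470,140). I'll route a little wider round the jar.

```bash
python3 -c "
from plan import *
s=status.state();p=np.array(s['position'][:2]);h=75.8
def U(a):return np.array([np.cos(np.radians(a)),np.sin(np.radians(a))])
c=p+.023*U(h);tgt=np.array([.638,.189]);w=[]
path=[]
while np.linalg.norm(tgt-c)>.006 and len(w)<40:
    d=tgt-c;want=np.degrees(np.arctan2(d[1],d[0]))
    if c[1]<.06: want=h
    h+=np.clip(want-h,-4,4);c=c+.01*U(h);q=c-.023*U(h);w.append((q[0],q[1],.032,h-180,1));path.append((c.round(3).tolist(),round(h),round(float(np.hypot(*(q-[.5457,.0335]))),3)))
print(path)
plan(w[:20],.022);print(len(w))
"
```

```text
[([0.457, 0.022], 76, 0.1), ([0.459, 0.031], 76, 0.095), ([0.462, 0.041], 76, 0.091), ([0.464, 0.051], 76, 0.087), ([0.467, 0.061], 76, 0.085), ([0.47, 0.07], 72, 0.084), ([0.474, 0.079], 68, 0.084), ([0.478, 0.088], 64, 0.085), ([0.483, 0.097], 60, 0.086), ([0.489, 0.105], 56, 0.087), ([0.495, 0.113], 52, 0.089), ([0.502, 0.12], 48, 0.092), ([0.509, 0.127], 44, 0.094), ([0.517, 0.134], 40, 0.097), ([0.525, 0.14], 36, 0.101), ([0.533, 0.145], 32, 0.104), ([0.542, 0.15], 28, 0.108), ([0.551, 0.154], 24, 0.112), ([0.56, 0.157], 22, 0.115), ([0.57, 0.161], 22, 0.119), ([0.579, 0.165], 22, 0.123), ([0.588, 0.169], 22, 0.128), ([0.598, 0.172], 22, 0.134), ([0.607, 0.176], 22, 0.14), ([0.616, 0.18], 22, 0.146), ([0.625, 0.184], 22, 0.153), ([0.635, 0.188], 22, 0.16)]
pos [ 0.449  -0.0103  0.0323] tool y heading -104.16 w 0.021843843368883065 F [0.8 0.6 0.1]
20
[[0.0, -0.01, 0.0], [0.0, -0.02, 0.0], [0.0, -0.03, 0.0], [0.0, -0.04, 0.0], [0.0, -0.05, 0.0], [-0.001, -0.06, 0.0], [-0.001, -0.07, 0.0], [-0.001, -0.08, 0.0], [0.001, -0.09, 0.0], [0.003, -0.1, 0.0], [0.005, -0.11, 0.0], [0.008, -0.119, 0.0], [0.012, -0.129, 0.0], [0.017, -0.138, 0.0], [0.022, -0.146, 0.0], [0.028, -0.154, 0.0], [0.034, -0.162, 0.0], [0.041, -0.17, 0.0], [0.049, -0.176, 0.0], [0.057, -0.182, 0.0]]
[0.0, 0.0, 0.0, 0.0, 0.0, 4.0, 8.0, 12.0, 16.0, 20.0, 24.0, 28.0, 32.0, 36.0, 40.0, 44.0, 48.0, 52.0, 54.0, 54.0]
[0.022, 0.022, 0.022, 0.022, 0.022, 0.022, 0.022, 0.022, 0.022, 0.022, 0.022, 0.022, 0.022, 0.022, 0.022, 0.022, 0.022, 0.022, 0.022, 0.022]
27
```

>>> move_arm(slide=[[0, -0.01, 0], [0, -0.02, 0], [0, -0.03, 0], [0, -0.04, 0], [0, -0.05, 0], [-0.001, -0.06, 0], [-0.001, -0.07, 0], [-0.001, -0.08, 0], [0.001, -0.09, 0], [0.003, -0.1, 0], [0.005, -0.11, 0], [0.008, -0.119, 0], [0.012, -0.129, 0], [0.017, -0.138, 0], [0.022, -0.146, 0], [0.028, -0.154, 0]], twist=[0, 0, 0, 0, 0, 4, 8, 12, 16, 20, 24, 28, 32, 36, 40, 44], gripper=[0.022, 0.022, 0.022, 0.022, 0.022, 0.022, 0.022, 0.022, 0.022, 0.022, 0.022, 0.022, 0.022, 0.022, 0.022, 0.022])

```text
time: 15.45
position: [0.5138, 0.1321, 0.0322]
ee_rot: [0.873, -0.487, -0.0, 0.0]
wrist_force: [-0.3, -0.4, 0.3]
gripper_width: 0.022
```

```bash
python3 -c "
from plan import *
s=status.state();p=np.array(s['position'][:2]);h=32
def U(a):return np.array([np.cos(np.radians(a)),np.sin(np.radians(a))])
c=p+.023*U(h);tgt=np.array([.638,.189]);w=[]
path=[]
while np.linalg.norm(tgt-c)>.006 and len(w)<40:
    d=tgt-c;want=np.degrees(np.arctan2(d[1],d[0]))
    h+=np.clip(want-h,-4,4);c=c+.01*U(h);q=c-.023*U(h);w.append((q[0],q[1],.032,h-180,1));path.append((c.round(3).tolist(),round(h)))
print(path[0],path[-1])
plan(w,.022);print(len(w))
from bench import camera;import cv2
a=camera('side')['color'][120:320,160:360,::-1];b=camera('wrist')['color'][:,:,::-1]
cv2.imwrite('pics/m6.png',np.hstack([cv2.resize(a,(400,400)),cv2.resize(b,(400,400))]))
"
```

```text
([0.542, 0.149], 28) ([0.634, 0.188], 22)
pos [0.5138 0.1321 0.0322] tool y heading -148.32 w 0.02201848577420771 F [-0.3 -0.4  0.3]
11
[[-0.001, -0.01, 0.0], [-0.001, -0.02, 0.0], [-0.0, -0.03, 0.0], [0.001, -0.04, 0.0], [0.003, -0.05, 0.0], [0.005, -0.06, 0.0], [0.006, -0.07, 0.0], [0.008, -0.079, 0.0], [0.009, -0.089, 0.0], [0.011, -0.099, 0.0], [0.013, -0.109, 0.0]]
[4.0, 8.0, 9.0, 9.0, 9.0, 9.0, 9.0, 9.0, 9.0, 9.0, 9.0]
[0.022, 0.022, 0.022, 0.022, 0.022, 0.022, 0.022, 0.022, 0.022, 0.022, 0.022]
11
```

View pics/m6.png

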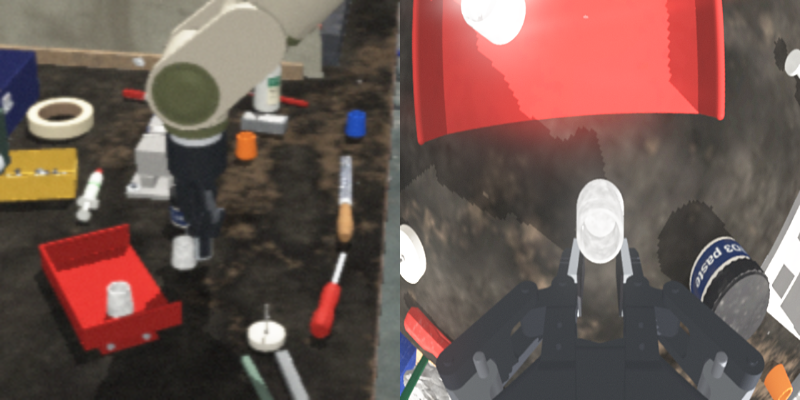

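Still nested, and heading for the right half of the pan, clear of core A. I'll finish the push, release, back off and lift.

>>> move_arm(slide=[[-0.001, -0.01, 0], [-0.001, -0.02, 0], [0, -0.03, 0], [0.001, -0.04, 0], [0.003, -0.05, 0], [0.005, -0.06, 0], [0.006, -0.07, 0], [0.008, -0.08, 0], [0.009, -0.09, 0], [0.011, -0.1, 0], [0.012, -0.106, 0], [0.013, -0.109, 0], [0.013, -0.109, 0], [0.012, -0.104, 0], [0.01, -0.09, 0], [0.01, -0.09, -0.02], [0.01, -0.09, -0.05], [0.01, -0.08, -0.1], [0.01, -0.04, -0.14], [0.01, 0, -0.18]], twist=[4, 8, 9, 9, 9, 9, 9, 9, 9, 9, 9, 9, 9, 9, 9, 9, 9, 9, 9, 9], gripper=[0.022, 0.022, 0.022, 0.022, 0.022, 0.022, 0.022, 0.022, 0.022, 0.022, 0.022, 0.022, 0.026, 0.026, 0.026, 0.026, 0.026, 0.026, 0.026, 0.026])

```text
time: 18.05
position: [0.5183, 0.1225, 0.2152]
ee_rot: [0.833, -0.553, 0.001, -0.001]
wrist_force: [0.6, -0.6, -0.0]
gripper_width: 0.0263
```

```bash
python3 -c "
from plan import *
from bench import camera;import cv2
from h import *
t=camera('top')['color'][100:300,90:450,::-1]
sc=camera('side');a=sc['color'][150:310,170:360,::-1];b=camera('wrist')['color'][:,:,::-1]
cv2.imwrite('pics/m7.png',np.vstack([np.hstack([cv2.resize(a,(400,300)),cv2.resize(b,(400,300))]),cv2.resize(t,(800,300))]))
print(status.state()['time'],status.state()['position'])
"
```

```text
18.2 [0.51927692 0.12258719 0.21602192]
```

View pics/m7.png

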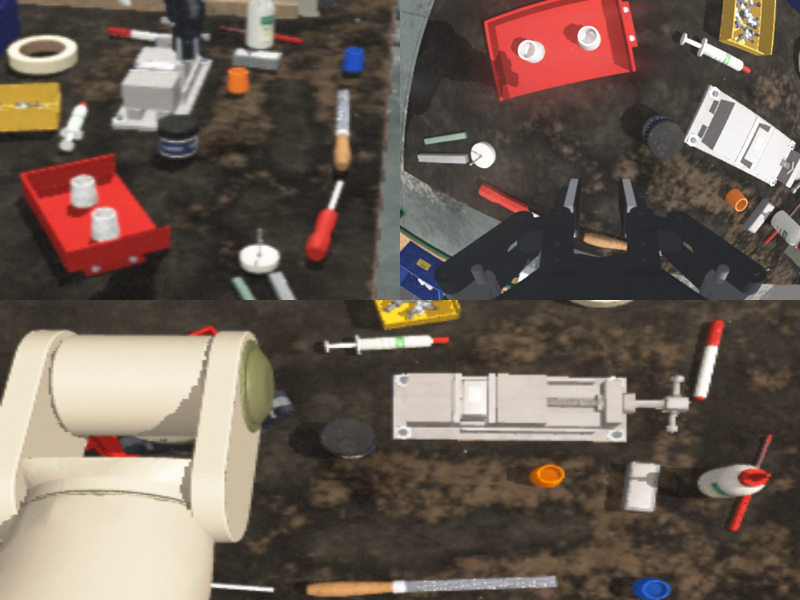

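```bash
python3 -c "
from bench import ticket
print(ticket.sign_off())"
```

```text
the job is handed in; nothing more can be done
None
```

Both grey cores are standing inside the red pan, and the job is handed in at about 18 s of the 69 s allowed. I pushed each one with both fingertips set 22 mm apart, about 10 mm above the bench, at roughly 0.08 m/s. Nothing was gripped or lifted. The second core went round the jar with its path kept at least 80 mm from the jar's centre.

**Cores:** the last side and wrist pictures show both upright, well back from the mouth and clear of the walls and of each other. The arm hid the pan from the top camera, so the final positions inside it were judged by eye rather than measured from two views.

**Other things:** the jar's position in the top picture matches its start. The oilstone, the oil bottle and the orange and blue look-alikes look unmoved in the last pictures. The felt wheel was hidden from the top camera, and looks unmoved in the side view.

**Forces:** every wrist-force reading stayed within about 1 N. These were taken only at the end of each move.

**One disagreement:** the pan's fitted turn came out at about 0.6 rad, slightly over the stated 0.5. Two of its corners were about 2 pixels off in that fit, and the margins inside the pan covered it.

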